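# Load the sprung label roll into the bench holder

## Robot

A 7-joint arm with a two-finger parallel gripper is mounted at the origin on the work surface. World frame = base frame: x ahead of the robot, y to its left, z up, the work surface at z = 0. Lengths are in m, angles in rad, forces in N, time in s.
With the tool pointing down it reaches from about 0.4 to 0.875 m from the base axis. Payload 19.3 kg.
Tool frame: the origin (TCP) lies midway between the tips of the shut fingers; the grasp point (between the pads) lies 19 mm behind it; z points along the fingers, y is the line along which they close (so a half turn about z gives the same grasp; the last joint's range is limited). The gripper opens to 85 mm and grips with 20 to 120 N. Pads are 22 mm wide; open, the fingers measure 114 mm over their backs; the gripper's body (76 mm by 85 mm) begins 54 mm behind the grasp point. The pads swing forward as they close: fully open they stand 13 mm farther back than shut.
Start: joints at [1.241, 0.521, -0.036, 1.599, 0.021, 1.021, -0.113], TCP at [0.161, -0.604, 0.231] pointing down, gripper open.
Joint ranges: [-2.91, 2.91], [-0.3, 2.13], [-1.5, 1.42], [0.17, 2.43], [-1.26, 4.41], [0.16, 1.93], [-2.52, 2.52]. Speed limits (rad/s): [1.89, 1.89, 2.39, 2.39, 3.01, 3.01, 3.01].

## Interface

Orientations are given as [roll, pitch, yaw] about the fixed x, y, z axes, in that order (R = Rz(yaw) Ry(pitch) Rx(roll)).
In Python, from workcell import * gives the robot as it stands. The module is installed in compiled form; this text tells all that it offers.
- The arm moves only by the tool play_rows, never from a script. Its argument "deltas" is a list of rows, each a list of 7 numbers: the shift along the tool's x, y, z in units of 500 mm (1.0 is 500 mm), then the turn, a rotation vector about the tool's x, y, z in units of 120 degrees (1.0 is 120 degrees), then the closure, from 0 (fully open) to 1 (shut). A call has 1 to 10 rows; each row is the pose to reach, as a shift and turn from the pose commanded when the call began, along the tool's axes at that moment; what a row does not reach only later rows make up. A row lasts 1/10 s, in which the tool goes at most 50 mm and 8.59 degrees, less where a joint would pass 70% of its speed; a pose out of reach is approached as far as the arm can. A call with a number of a shift or a turn outside -1 to 1 is refused whole. A call with a gripper value outside its range is refused whole. The fingers move at their own pace and stop on an object; "newtons" is the grip in N (left out, the last holds). Time passes only in rows, so rows that repeat a pose let the fingers close. It gives the time, the measured TCP pose, the force, the opening and the grip force at its end, in the units of the state.
- observe(): the state, without advancing time (a new reading comes with each control period).
- grab_frame(name): name is "side" or "top"; returns the picture (400x640x3 uint8, red, green, blue); there is no depth.
- get_calibration(name): a dict with "fovy" (degrees; the focal length in pixels is half the picture's height over the tangent of half this angle, whatever the lens; pixels are square), "cx", "cy" (the principal point, pixels), "xyz" and "rotation" of the camera in the world. Camera axes: x right, y down, z forward; pixel columns grow to the right and rows downward; lengths in m; the calibration is good to about 2 mm. A picture is of the moment at which its call begins. get_calibration takes no time and is no camera call.
- job_done(): hands the job in; it is judged then, once.
The state is a dict: "clock": time; "qpos": joint angles; "qd": joint speeds; "joint_efforts": joint torques, N m; "position": TCP position; "tool_rot": TCP orientation; "force": force on the tool from outside, world axes, zero at the start; "moment": the same for the moment, N m; "grip_width": finger opening in m; "finger_force": force on a finger pad.
Only numpy, scipy, OpenCV 4.12 (cv2) and the standard library are available. Lean on these libraries where they do the work, as an engineer would, in place of code of your own. Each camera call takes 0.05 s, during which the arm holds its last target. There are 200 camera calls.

## Task

Load the label holder with the label roll that has the long spring-loaded spindle. Take it from the rack, press its sprung end against the back of the holder's tall slotted cup until the other end clears the round cup, lower it level and let it spring back so that it stays seated between the two cups, then let go of it. Leave the short roll where it is on the rack.

Things in the scene. Friction and masses are not known exactly. Their poses are not given: they have to be found in the camera images.
- label_roll_center (a point): Roll to load: white paper roll, diameter 50 mm, 60 mm wide, 0.22 kg, on a steel spindle of diameter 14 mm. Point: on the spindle axis, mid-paper. y: spindle axis (may be rolled about it). Plain rigid end at y = -75 mm; sprung end, with dark coil rings, at +90 mm when free and always pointing about as the holder's +y. A 22 mm core shows to y = +-38 mm. Grip across the paper from above.
- plunger (a joint): How far the sprung end is pressed in along the spindle, m: 0 free, 0.030 its stop. About 4 N to start, 10 N at the stop. Seated between the cups it reads 0.006.
- roll_holder: Grey steel holder fixed to the table. Origin at table height, mid-base (90 x 200 x 8 mm); z up, y along the line of the cups. At +y the tall slotted cup: open above and to -y, 38 mm wide, side walls from y = 73 mm, flat back wall at y = 87 mm up to z = 125 mm, V floor that carries a spindle end with its axis at z = 65 mm. The loaded roll has its middle at x 0, y +3, z 65 mm.
- round_cup (a point): Centre of the mouth of the holder's round cup at -y: holder x 0, y -62, z 75 mm, axes as the holder's. Level blind bore 34 mm in diameter, 10 mm deep (floor at holder y -72), outer diameter 40 mm, top at z = 95 mm. A spindle end goes in sideways only. To come down past its rim the roll's sprung end must be pressed in over 16 mm (22 mm is good).
- short_roll_center (a point): Not to be moved: roll on the rack's other station, 116 mm from the long one. Paper 50 mm in diameter, 44 mm wide, rigid 124 mm spindle, two equal plain ends. Point: its centre, y its axis. In the rack both spindles lie level, axes 55 mm up, in V notches open above (6 mm plates at 48 mm either side of mid-paper, to 5 mm above the axis; base 6 mm thick); the paper hangs free.
Not all that is in view belongs to the job. What is shaped like the part that bears label_roll_center but purple is not meant. Leave any pink look-alike of the roll_holder alone.

How it is judged:
By the outcome, as a careful person would: the job done as asked, in the order asked, and still so for the second after the job is handed in, with the robot touching nothing.
It also fails if it takes over 43 s, if anything falls off the work surface, if the arm or the gripper's body presses on something with over 40 N, if the wrist force passes 120 N, or if a joint passes its speed limit or range.

## Working session

There is one attempt and no reset: what is moved stays moved. The work goes in short steps, Python scripts to look and compute and a tool call to move; the robot and the scene stay as the last step left them, time stands still between calls to the robot, and variables do not carry over. Pictures are saved under pics/ and viewed, at most 10 in all, crops included, and the job is handed in when it is done.

Besides the shell and the picture viewer there is one more tool, called after ">>>" by a JSON object that holds its "op" and its "data", one argument or row to a line. play_rows: Moves the arm, as the interface text tells. Its arguments: {"type":"object","properties":{"deltas":{"type":"array"},"newtons":{"type":"number"}},"required":["deltas"]}

```bash
mkdir -p pics; cat > h.py <<'E'
from workcell import *
import numpy as np, cv2
E
python3 - <<'E'
from h import *
for n in("side","top"):
    cv2.imwrite(f"pics/{n}0.png",grab_frame(n)[:,:,::-1]); print(n,get_calibration(n))
print(observe())
E
```

```text
side {'fovy': 43.189133303876936, 'cx': 327.6125891311804, 'cy': 196.4979756197208, 'xyz': array([-0.0280101 ,  0.69645725,  0.99120151]), 'rotation': array([-2.42866946, -0.01492098, -2.45325049])}
top {'fovy': 55.35560510616544, 'cx': 317.66578516596564, 'cy': 198.48824621186986, 'xyz': array([0.27385432, 0.08173101, 1.02567899]), 'rotation': array([-2.96841939, -0.02757347, -1.5560555 ])}
{'clock': 0.1, 'qpos': array([ 1.24083083,  0.52191024, -0.03633713,  1.59992598,  0.02118895,
        1.02114173, -0.11281264]), 'qd': array([ 0.00140173, -0.00139667, -0.00038401,  0.00053647, -0.00089272,
        0.00095263, -0.00062711]), 'joint_efforts': array([ 2.65675269e-03, -9.28504872e+01,  1.98412187e+00, -3.70536447e+01,
        1.82776758e-02,  5.44295472e-03,  1.39216181e-04]), 'position': array([ 0.16043181, -0.60374714,  0.23081967]), 'tool_rot': array([-3.14059347e+00,  5.69195580e-05,  2.59744093e-01]), 'force': array([-0.27259028, -0.36847421, -0.44540765]), 'moment': array([-0.02156541,  0.00313671,  0.02626141]), 'finger_force': 0.0, 'grip_width': 0.08527436229962831}
```

View pics/side0.png

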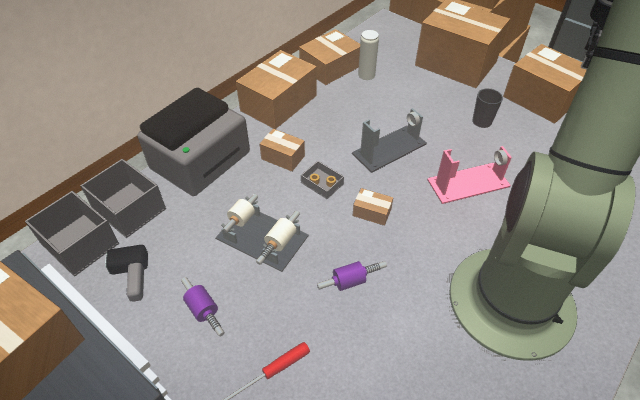

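View pics/top0.png

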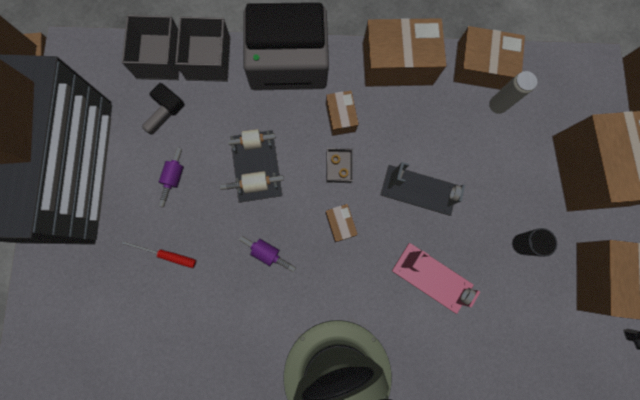

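The arm is clear of the scene. Candidates in the side view are the white roll (281,235) with coil rings toward (265,255), the white roll (240,212) with plain ends, and purple rolls at (200,300) and (350,276), which are excluded. For holders there is the grey one (390,145) and a pink one (470,180), which is also excluded. In the top view the long roll is at (253,182), the short one at (251,140), and the grey holder at (423,190). I'll check with enlarged crops.

```bash
python3 - <<'E'
from h import *
s=cv2.imread("pics/side0.png");t=cv2.imread("pics/top0.png")
def c(im,x,y,w=80,h=60,k=5): return cv2.resize(im[y:y+h,x:x+w],None,fx=k,fy=k,interpolation=cv2.INTER_CUBIC)
a=np.vstack([np.hstack([c(s,240,205),c(s,350,108)]),np.hstack([c(t,212,150),c(t,385,155)])])
# grid ticks every 10px
for i in range(0,800,50): cv2.line(a,(i,0),(i,6),(0,255,255),1);cv2.line(a,(i,300),(i,306),(0,255,255),1)
for j in range(0,600,50): cv2.line(a,(0,j),(6,j),(0,255,255),1);cv2.line(a,(400,j),(406,j),(0,255,255),1)
cv2.imwrite("pics/crop1.png",a)
E
```

```text
(no output)
```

View pics/crop1.png

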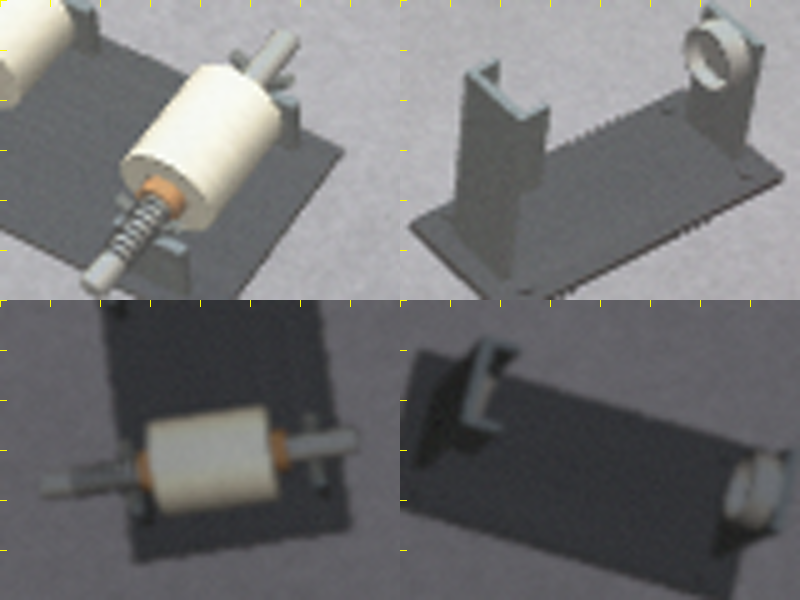

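The crop confirms the choice: the long roll has coil rings and its sprung tip at side (259,261) and top (220,187), with the plain end at side (298,213) and top (283,178). The holder's tall cup is at side (370,135) and the round mouth at side (412,119). Next is a wider holder crop to get its base corners.

```bash
cat >> h.py <<'E'
from scipy.spatial.transform import Rotation as Ro
from scipy.optimize import least_squares
def cam(n):
    c=get_calibration(n); f=200/np.tan(np.radians(c["fovy"])/2)
    return c,f,Ro.from_euler("xyz",c["rotation"]).as_matrix()
def ray(n,p):
    c,f,R=cam(n); return c["xyz"],R@np.array([(p[0]-c["cx"])/f,(p[1]-c["cy"])/f,1])
def proj(n,P):
    c,f,R=cam(n); q=(np.atleast_2d(P)-c["xyz"])@R
    return q[:,:2]/q[:,2:]*f+[c["cx"],c["cy"]]
def tri(ps,pt):
    r=least_squares(lambda P:np.r_[proj("side",P)[0]-ps,proj("top",P)[0]-pt],[.5,0,.05]); return r.x,r.fun
E
python3 - <<'E'
from h import *
for k,a,b in [("sprung",(259.4,260.6),(220.4,187.2)),("plain",(298,213),(283,177.8)),("mid",(281.4,233.2),(254.4,181.6)),("mouth",(412,119.4),(453,192.5)),("backL",(364,122.4),(402,163)),("backR",(374,131.6),(397.6,180))]:
    x,e=tri(a,b); print(k,x.round(4),e.round(2))
s=cv2.imread("pics/side0.png");t=cv2.imread("pics/top0.png")
def c(im,x,y,w=100,h=75,k=8): return cv2.resize(im[y:y+h,x:x+w],None,fx=k,fy=k,interpolation=cv2.INTER_CUBIC)
a=np.vstack([c(s,345,103,100,37*2,8)[:300*2]])
b=np.hstack([cv2.resize(s[100:180,340:440],None,fx=4,fy=7.5,interpolation=cv2.INTER_CUBIC)[:0]]) if 0 else None
a=np.vstack([cv2.resize(s[105:175,345:435],(400,311),interpolation=cv2.INTER_CUBIC)[:300],])
L=cv2.resize(s[105:175,345:435],(720,560)[:2],interpolation=cv2.INTER_CUBIC)
T=cv2.resize(t[158:218,378:468],(720,480),interpolation=cv2.INTER_CUBIC)
cv2.imwrite("pics/hs.png",L); cv2.imwrite("pics/ht.png",cv2.convertScaleAbs(T,alpha=2))
E
```

```text
sprung [0.4671 0.307  0.0635] [ 0.03  0.01 -0.01 -0.03]
plain [0.4965 0.1483 0.0554] [-0.15 -0.05  0.07  0.16]
mid [0.483  0.2208 0.0616] [-0.33 -0.11  0.16  0.35]
mouth [ 0.4618 -0.2864  0.0814] [ 0.06  0.01 -0.02 -0.05]
backL [ 0.5243 -0.1453  0.128 ] [ 0.4   0.11 -0.17 -0.36]
backR [ 0.4822 -0.133   0.1289] [ 0.81  0.2  -0.34 -0.72]
```

View pics/hs.png

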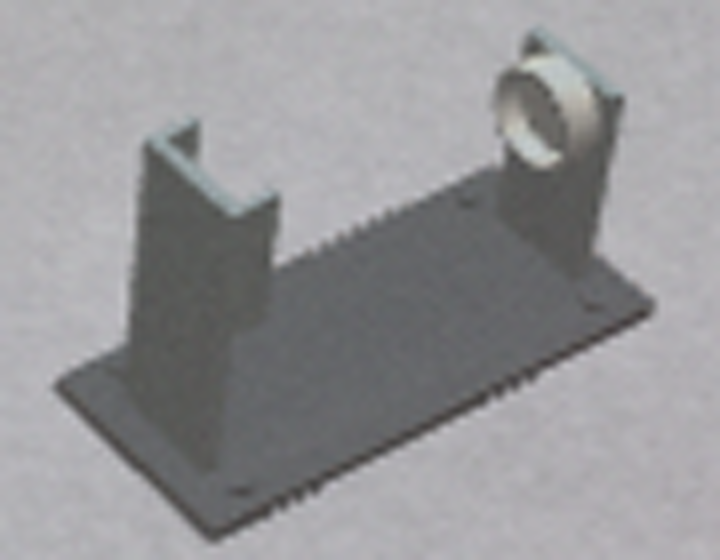

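View pics/ht.png

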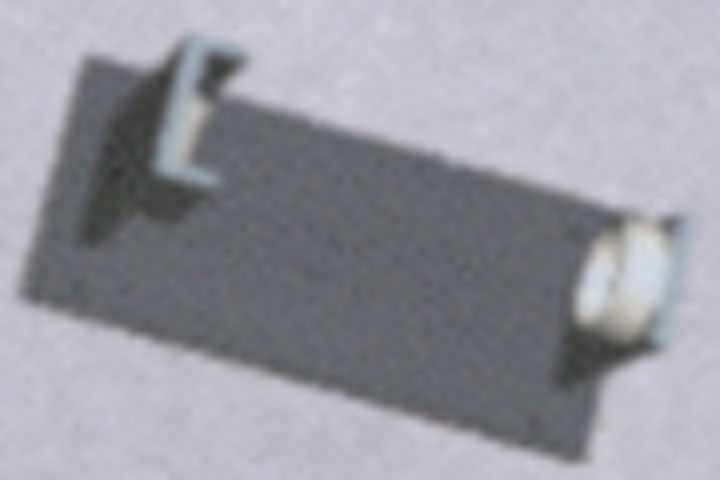

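The base corners are clear: side crop (58,385), (212,538), (653,304); top crop (90,58), (25,297), (585,460). From these I fit the holder's pose, and the roll's pose from its tips.

```bash
python3 - <<'E'
from h import *
S=lambda x,y:np.array([(x+.5)/8-.5+345,(y+.5)/8-.5+105])
T=lambda x,y:np.array([(x+.5)/8-.5+378,(y+.5)/8-.5+158])
def Z(a): return Ro.from_euler("z",a).as_matrix()
def res(p):
    x,y,a,t,w=p; H=lambda *q:Z(a)@q+[x,y,0]
    c=[H(.045,.1,.008),H(-.045,.1,.008),H(-.045,-.1,.008)]
    k=[H(w,t,.125),H(-w,t,.125)]; m=H(0,-.062,.075)
    r=[proj("side",c+k+[m])-[S(58,385),S(212,536),S(653,303),S(147,143),S(234,213),S(533,116)],
       proj("top",c+k+[m])-[T(90,58),T(25,297),T(585,460),T(190,36),T(160,175),T(598,281)]]
    return np.ravel(r)
r=least_squares(res,[.48,-.21,-.28,.09,.02],loss="soft_l1"); print(r.x,"mid",(Z(r.x[2])@[0,.003,0]+[r.x[0],r.x[1],0]));print(r.fun.reshape(-1,2).round(1).tolist())
def rr(p):
    x,y,z,a=p;H=lambda v:Z(a)@[0,v,0]+[x,y,z]
    P=[H(.09),H(-.075),H(0)]
    return np.ravel([proj("side",P)-[(259.4,260.6),(298,213),(281.4,233.2)],proj("top",P)-[(220.4,187.2),(283,177.8),(254.4,181.6)]])
r=least_squares(rr,[.48,.22,.055,.18]);print(r.x,r.fun.round(2))
E
```

```text
[ 0.48277524 -0.22393015 -0.26939308  0.08721682  0.02221826] mid [ 0.48357368 -0.22103835  0.        ]
[[0.1, -0.6], [1.0, -0.1], [0.9, 0.3], [0.5, 0.4], [0.3, 1.1], [-1.3, 1.9], [0.1, -0.7], [0.0, 0.1], [0.9, 0.4], [0.4, -0.3], [-0.3, -0.8], [-1.4, -1.5]]
[0.48330524 0.22032989 0.05957136 0.17121646] [-0.75  1.4   0.45 -1.53 -0.23  0.21 -0.45 -0.06  0.7  -0.04  0.46  0.4 ]
```

```bash
cat >> h.py <<'E'
def Z(a): return Ro.from_euler("z",a).as_matrix()
def rel(x,y,z,yaw):
    "shift/turn units from the measured pose to a tool-down TCP pose"
    o=observe(); R0=Ro.from_euler("xyz",o["tool_rot"]); R1=Ro.from_euler("xyz",[np.pi,0,yaw])
    return np.r_[R0.inv().apply(np.array([x,y,z])-o["position"])/.5,(R0.inv()*R1).as_rotvec()/np.radians(120)].round(4).tolist()
E
python3 - <<'E'
from h import *
S=lambda x,y:np.array([(x+.5)/8-.5+345,(y+.5)/8-.5+105])
T=lambda x,y:np.array([(x+.5)/8-.5+378,(y+.5)/8-.5+158])
def res(p):
    x,y,a,t,w,X,Y,A=p[:8]; bs,bt=p[8:11],p[11:14]; rs,rt=p[14:17],p[17:20]
    H=lambda *q:Z(a)@q+[x,y,0]; L=lambda v:Z(A)@[0,v,0]+[X,Y,.055]
    P=np.array([H(.045,.1,.008),H(-.045,.1,.008),H(-.045,-.1,.008),H(w,t,.125),H(-w,t,.125),H(0,-.062,.075),L(.09),L(-.075),L(0)])
    def pj(n,b,r):
        c,f,R=cam(n);q=(P-c["xyz"]-b)@R@Ro.from_rotvec(r).as_matrix();return q[:,:2]/q[:,2:]*f+[c["cx"],c["cy"]]
    e=np.ravel([pj("side",bs,rs)-[S(58,385),S(212,536),S(653,303),S(147,143),S(234,213),S(533,116),(259.4,260.6),(298,213),(281.4,233.2)],
      pj("top",bt,rt)-[T(90,58),T(25,297),T(585,460),T(190,36),T(160,175),T(598,281),(220.4,187.2),(283,177.8),(254.4,181.6)]])
    return np.r_[e/.7,bs/.002,bt/.002,rs/.003,rt/.003,(t-.091)/.001,(w-.0225)/.0015]
r=least_squares(res,[.48,-.22,-.27,.091,.0225,.483,.22,.17]+[0]*12,x_scale="jac",loss="soft_l1");print(r.x.round(4));print((r.fun[:36]*.7).reshape(-1,2).round(1).tolist())
print(rel(.25,-.55,.33,.26+.3)); print(rel(.5,-.2,.33,1.2))
E
```

```text
[ 4.823e-01 -2.272e-01 -2.706e-01  8.920e-02  2.240e-02  4.845e-01
  2.176e-01  1.752e-01 -4.000e-04  6.000e-04  3.000e-04  4.000e-04
 -6.000e-04 -4.000e-04  1.000e-04  1.300e-03  4.000e-04  1.000e-04
  2.400e-03 -1.300e-03]
[[0.3, -1.2], [1.1, -0.8], [1.0, -0.3], [0.1, -0.0], [-0.1, 0.8], [-1.3, 1.4], [-0.6, 1.4], [0.1, -1.4], [-0.3, 0.3], [0.2, -0.3], [0.1, 0.5], [0.9, 0.9], [-0.2, -0.1], [-0.9, -0.5], [-1.3, -0.9], [-0.2, 0.0], [0.7, -0.1], [0.6, 0.4]]
[0.2007, -0.0581, -0.1983, -0.0005, -0.0, -0.1434]
[0.8637, -0.6062, -0.1978, -0.0005, -0.0002, -0.4489]
```

>>> {"op": "play_rows", "data": {
  "deltas": [
    [0.04,-0.03,-0.1,0,0,-0.02,0],
    [0.12,-0.08,-0.2,0,0,-0.06,0],
    [0.21,-0.15,-0.2,0,0,-0.11,0],
    [0.3,-0.21,-0.2,0,0,-0.16,0],
    [0.39,-0.27,-0.2,0,0,-0.21,0],
    [0.48,-0.33,-0.2,0,0,-0.26,0],
    [0.56,-0.39,-0.2,0,0,-0.3,0],
    [0.65,-0.45,-0.2,0,0,-0.35,0],
    [0.73,-0.51,-0.2,0,0,-0.4,0],
    [0.82,-0.57,-0.2,0,0,-0.45,0]
  ],
  "newtons": 60
}}

```text
clock: 1.1
position: [0.455, -0.2559, 0.3313]
tool_rot: [3.142, 0.0, 1.206]
force: [0.5, -1.3, -0.5]
grip_width: 0.0855
finger_force: 0.0
```

```bash
python3 -c "
from h import *
print(rel(.484,.219,.16,np.pi/2+.173))"
```

```text
[0.9082, -0.2843, 0.3425, -0.0, 0.0001, -0.2566]
```

>>> {"op": "play_rows", "data": {
  "deltas": [
    [0.06,-0.02,0.0,0,0,-0.02,0],
    [0.15,-0.05,0.02,0,0,-0.04,0],
    [0.25,-0.08,0.05,0,0,-0.07,0],
    [0.35,-0.11,0.09,0,0,-0.1,0],
    [0.45,-0.14,0.13,0,0,-0.13,0],
    [0.54,-0.17,0.17,0,0,-0.16,0],
    [0.63,-0.2,0.21,0,0,-0.18,0],
    [0.72,-0.23,0.25,0,0,-0.2,0],
    [0.81,-0.26,0.3,0,0,-0.23,0],
    [0.88,-0.28,0.34,0,0,-0.25,0]
  ]
}}

```text
clock: 2.1
position: [0.4808, 0.1913, 0.1677]
tool_rot: [3.141, -0.0, 1.728]
force: [1.7, -1.3, 0.3]
grip_width: 0.0851
finger_force: 0.0
```

>>> {"op": "play_rows", "data": {
  "deltas": [
    [0.0,0.0,0,0,0,0,0],
    [0.0,0.0,0.0,0,0,0,0]
  ]
}}

```text
clock: 2.3
position: [0.4804, 0.1903, 0.1678]
tool_rot: [-3.14, -0.0, 1.728]
force: [0.2, -0.4, 0.5]
grip_width: 0.085
finger_force: 0.0
```

```bash
python3 - <<'E'
from h import *
print(rel(.484,.219,.16,np.pi/2+.173),rel(.484,.219,.033,np.pi/2+.173))
s=grab_frame("side")[:,:,::-1];t=grab_frame("top")[:,:,::-1]
a=np.hstack([cv2.resize(s[190:270,220:320],(400,320)),cv2.resize(t[130:210,205:305],(400,320))])
cv2.imwrite("pics/near.png",a)
E
```

```text
[0.0556, 0.0161, 0.0155, -0.0009, -0.0, -0.0076] [0.0555, 0.0166, 0.2695, -0.0009, -0.0, -0.0076]
```

View pics/near.png

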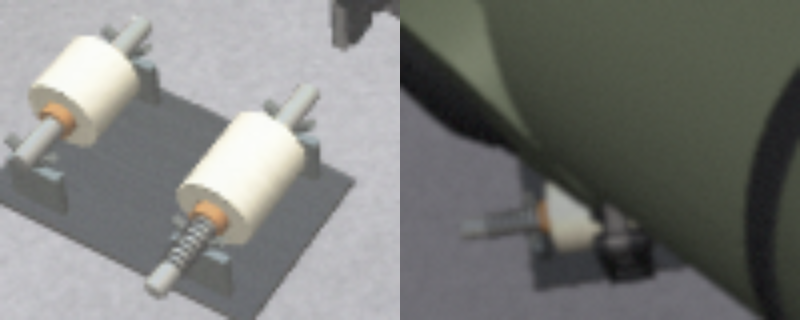

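The long roll with coil rings lies undisturbed below the gripper in its rack station, and the short roll is untouched. Descending onto it.

>>> {"op": "play_rows", "data": {
  "deltas": [
    [0.03,0.01,0.01,0,0,-0.004,0],
    [0.055,0.016,0.03,0,0,-0.008,0],
    [0.055,0.016,0.07,0,0,-0.008,0],
    [0.055,0.016,0.12,0,0,-0.008,0],
    [0.055,0.016,0.17,0,0,-0.008,0],
    [0.055,0.016,0.21,0,0,-0.008,0],
    [0.055,0.016,0.24,0,0,-0.008,0],
    [0.055,0.016,0.26,0,0,-0.008,0],
    [0.055,0.016,0.27,0,0,-0.008,0],
    [0.055,0.016,0.27,0,0,-0.008,0]
  ]
}}

```text
clock: 3.4
position: [0.4848, 0.2179, 0.0335]
tool_rot: [-3.141, 0.0, 1.743]
force: [0.2, -0.0, 0.5]
grip_width: 0.0853
finger_force: 0.0
```

>>> {"op": "play_rows", "data": {
  "deltas": [
    [0,0,0,0,0,0,0.3],
    [0,0,0,0,0,0,0.5],
    [0,0,0,0,0,0,0.7],
    [0,0,0,0,0,0,0.7],
    [0,0,0,0,0,0,0.7],
    [0,0,0,0,0,0,0.7]
  ],
  "newtons": 60
}}

```text
clock: 4.0
position: [0.4857, 0.2181, 0.0344]
tool_rot: [3.14, -0.0, 1.742]
force: [2.9, -1.1, 5.5]
grip_width: 0.0484
finger_force: 61.0
```

>>> {"op": "play_rows", "data": {
  "deltas": [
    [0,0,-0.01,0,0,0,0.7],
    [0,0,-0.03,0,0,0,0.7],
    [0,0,-0.06,0,0,0,0.7],
    [0,0,-0.1,0,0,0,0.7],
    [0,0,-0.15,0,0,0,0.7],
    [0,0,-0.2,0,0,0,0.7],
    [0,0,-0.24,0,0,0,0.7],
    [0,0,-0.27,0,0,0,0.7],
    [0,0,-0.28,0,0,0,0.7],
    [0,0,-0.28,0,0,0,0.7]
  ],
  "newtons": 80
}}

```text
clock: 5.0
position: [0.4849, 0.2179, 0.1741]
tool_rot: [3.141, -0.0, 1.742]
force: [-0.2, -0.3, -3.2]
grip_width: 0.0479
finger_force: 82.6
```

```bash
python3 - <<'E'
from h import *
s=grab_frame("side");cv2.imwrite("pics/lift.png",cv2.resize(s[130:280,200:400,::-1],(800,600)))
hx,hy,ha=.4823,-.226,-.27
m=Z(ha)@[0,-.03,0]+[hx,hy,0];print(m,rel(m[0],m[1],.175,np.pi/2+ha),observe()["position"],observe()["force"])
E
```

```text
[ 0.47429806 -0.25491313  0.        ] [-0.9277, -0.1817, -0.003, -0.0001, 0.0001, 0.2109] [0.48460129 0.21766156 0.17337504] [ 0.57309397  0.44120144 -1.56260915]
```

View pics/lift.png

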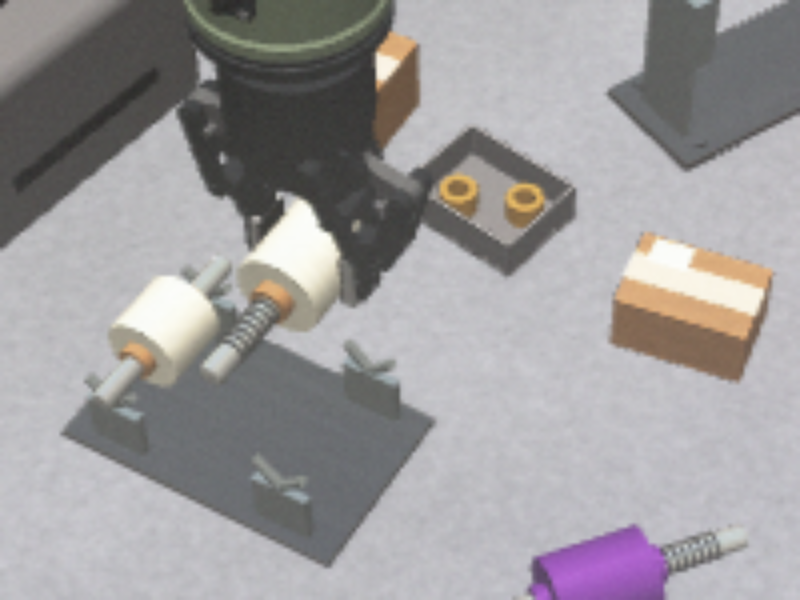

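The roll is held level and centred, with its sprung tip at side (254,221). The short roll is still in its notches. Carrying it over the holder.

```bash
python3 - <<'E'
from h import *
m=Z(-.27)@[0,-.014,0]+[.4823,-.226,0];print(rel(m[0],m[1],.175,np.pi/2-.27))
c,f,R=cam("side");o,d=ray("side",(254.5,221.5))
for z in(.19,.195):print(o+d*(z-o[2])/d[2])
print(Z(.173)@[0,.09,0]+[.4848,.2179,0])
E
```

```text
[-0.8988, -0.168, -0.003, -0.0001, 0.0001, 0.2109]
[0.47279506 0.29956681 0.19      ]
[0.46966972 0.30204366 0.195     ]
[0.46930755 0.30655655 0.        ]
```

>>> {"op": "play_rows", "data": {
  "deltas": [
    [-0.03,-0.01,0,0,0,0.01,0.7],
    [-0.1,-0.02,0,0,0,0.025,0.7],
    [-0.19,-0.04,0,0,0,0.045,0.7],
    [-0.28,-0.06,0,0,0,0.07,0.7],
    [-0.37,-0.08,0,0,0,0.09,0.7],
    [-0.46,-0.09,0,0,0,0.11,0.7],
    [-0.55,-0.11,0,0,0,0.13,0.7],
    [-0.64,-0.13,0,0,0,0.15,0.7],
    [-0.72,-0.14,0,0,0,0.17,0.7],
    [-0.78,-0.15,0,0,0,0.19,0.7]
  ]
}}

```text
clock: 6.05
position: [0.4761, -0.1824, 0.1727]
tool_rot: [-3.14, 0.0, 1.34]
force: [0.9, 0.1, -1.7]
grip_width: 0.0478
finger_force: 82.7
```

>>> {"op": "play_rows", "data": {
  "deltas": [
    [-0.06,-0.01,0,0,0,0.01,0.7],
    [-0.1,-0.014,0,0,0,0.018,0.7],
    [-0.118,-0.016,0,0,0,0.021,0.7],
    [-0.118,-0.016,0,0,0,0.021,0.7],
    [-0.118,-0.016,0,0,0,0.021,0.7]
  ]
}}

```text
clock: 6.55
position: [0.4566, -0.234, 0.1733]
tool_rot: [-3.141, -0.001, 1.302]
force: [-0.2, -0.7, -1.9]
grip_width: 0.048
finger_force: 82.8
```

```bash
python3 - <<'E'
from h import *
m=Z(-.27)@[0,-.014,0]+[.4823,-.226,0];print(rel(m[0],m[1],.0915,np.pi/2-.27),observe()["position"])
s=grab_frame("side")[90:180,335:455,::-1];t=grab_frame("top")[150:240,360:480,::-1]
cv2.imwrite("pics/over.png",np.vstack([cv2.resize(s,(400,300)),cv2.resize(cv2.convertScaleAbs(t,alpha=1.8),(400,300))]))
E
```

```text
[0.001, 0.0454, 0.1636, -0.0002, -0.0003, 0.0003] [ 0.45655797 -0.23396732  0.17331696]
```

View pics/over.png

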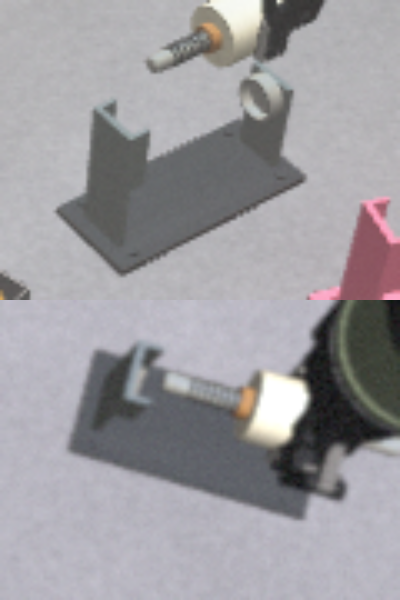

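The tip is at about (381,107) in the side view and (411,174) in the top view. It is 22 mm short in holder +x, as computed. Correcting sideways, then descending.

>>> {"op": "play_rows", "data": {
  "deltas": [
    [0,0.015,0,0,0,0,0.7],
    [0,0.035,0.0,0,0,0,0.7],
    [0,0.045,0.01,0,0,0,0.7],
    [0,0.045,0.04,0,0,0,0.7],
    [0,0.045,0.07,0,0,0,0.7],
    [0,0.045,0.1,0,0,0,0.7],
    [0,0.045,0.12,0,0,0,0.7],
    [0,0.045,0.13,0,0,0,0.7],
    [0,0.045,0.13,0,0,0,0.7]
  ]
}}

```text
clock: 7.55
position: [0.4782, -0.2407, 0.1081]
tool_rot: [-3.141, -0.0, 1.301]
force: [-0.2, -0.1, -2.1]
grip_width: 0.0481
finger_force: 82.7
```

```bash
python3 - <<'E'
from h import *
m=Z(-.27)@[0,-.014,0]+[.4823,-.226,0];print(rel(m[0],m[1],.0915,np.pi/2-.27),observe()["position"])
s=grab_frame("side")[90:180,335:455,::-1];t=grab_frame("top")[150:240,360:480,::-1]
cv2.imwrite("pics/over2.png",np.hstack([cv2.resize(s,None,fx=3.3,fy=3.3),cv2.resize(cv2.convertScaleAbs(t,alpha=1.8),None,fx=3.3,fy=3.3)]))
E
```

```text
[0.0025, 0.0002, 0.0332, -0.0004, -0.0001, 0.0] [ 0.47815787 -0.24070017  0.10808789]
```

View pics/over2.png

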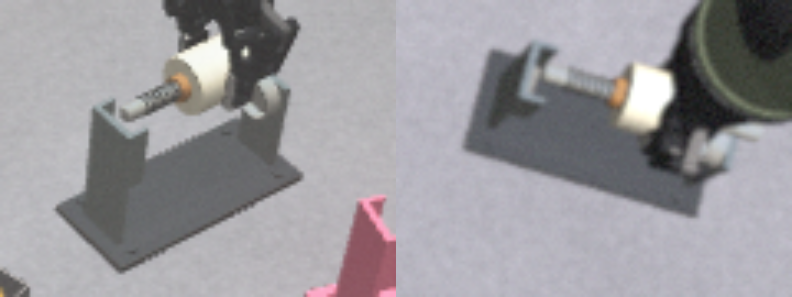

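The tip, at about (560,71) in the crop, is centred between the slot's side walls and just short of the back wall. Descending to the pressing height and then pushing slowly.

>>> {"op": "play_rows", "data": {
  "deltas": [
    [0,0,0.01,0,0,0,0.7],
    [0,0,0.02,0,0,0,0.7],
    [0,0,0.03,0,0,0,0.7],
    [0,0,0.031,0,0,0,0.7],
    [0,0,0.031,0,0,0,0.7]
  ]
}}

```text
clock: 8.15
position: [0.4781, -0.2408, 0.0929]
tool_rot: [-3.141, -0.0, 1.301]
force: [-0.5, 0.3, -2.1]
grip_width: 0.0482
finger_force: 82.7
```

>>> {"op": "play_rows", "data": {
  "deltas": [
    [0.004,0,0,0,0,0,0.7],
    [0.008,0,0,0,0,0,0.7],
    [0.012,0,0,0,0,0,0.7],
    [0.012,0,0,0,0,0,0.7]
  ]
}}

```text
clock: 8.55
position: [0.4799, -0.2351, 0.0932]
tool_rot: [3.141, 0.0, 1.301]
force: [0.2, -0.5, -1.9]
grip_width: 0.0479
finger_force: 82.8
```

>>> {"op": "play_rows", "data": {
  "deltas": [
    [0.004,0,0,0,0,0,0.7],
    [0.008,0,0,0,0,0,0.7],
    [0.008,0,0,0,0,0,0.7]
  ]
}}

```text
clock: 8.85
position: [0.4808, -0.2313, 0.0931]
tool_rot: [-3.142, 0.0, 1.301]
force: [-0.8, -4.7, -1.8]
grip_width: 0.0483
finger_force: 82.8
```

>>> {"op": "play_rows", "data": {
  "deltas": [
    [0.004,0,0,0,0,0,0.7],
    [0.008,0,0,0,0,0,0.7],
    [0.008,0,0,0,0,0,0.7]
  ]
}}

```text
clock: 9.15
position: [0.4819, -0.2275, 0.0931]
tool_rot: [-3.142, 0.0, 1.301]
force: [-1.2, -4.5, -2.3]
grip_width: 0.0477
finger_force: 82.8
```

Contact came at about 8.85 s with 4.7 N, so the press is now 6±2 mm. Pressing 17 mm more makes it about 23 mm.

>>> {"op": "play_rows", "data": {
  "deltas": [
    [0.004,0,0,0,0,0,0.7],
    [0.01,0,0,0,0,0,0.7],
    [0.016,0,0,0,0,0,0.7],
    [0.022,0,0,0,0,0,0.7],
    [0.028,0,0,0,0,0,0.7],
    [0.034,0,0,0,0,0,0.7],
    [0.034,0,0,0,0,0,0.7],
    [0.034,0,0,0,0,0,0.7]
  ]
}}

```text
clock: 9.95
position: [0.4861, -0.2118, 0.0931]
tool_rot: [-3.141, 0.001, 1.3]
force: [-2.0, -7.8, -1.5]
grip_width: 0.0483
finger_force: 82.8
```

```bash
python3 - <<'E'
from h import *
F=[]
for i in range(4):
    s=grab_frame("side");o=observe();F.append(o["force"])
F=np.mean(F,0);print(F,F@[.267,.964,0],o["position"],o["tool_rot"])
t=grab_frame("top")
s=s[90:180,335:455,::-1];t=t[150:240,360:480,::-1]
cv2.imwrite("pics/press.png",np.hstack([cv2.resize(s,None,fx=3.3,fy=3.3),cv2.resize(cv2.convertScaleAbs(t,alpha=1.8),None,fx=3.3,fy=3.3)]))
E
```

```text
[-2.44765465 -8.39219855 -1.94011001] -8.743603194972478 [ 0.48604085 -0.21193831  0.09307485] [-3.14129609e+00  9.90361524e-04  1.29986379e+00]
```

View pics/press.png

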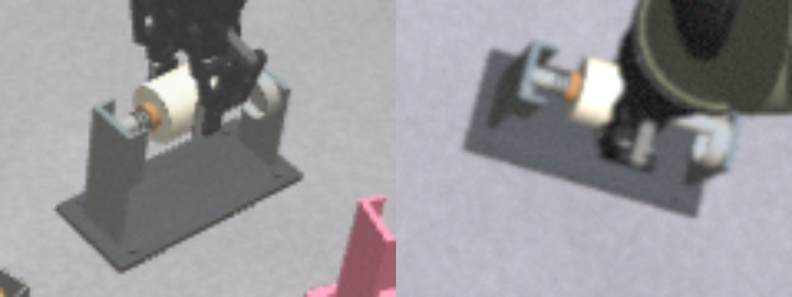

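The force of 8.7 N means about 23.5 mm of press, so the plain end clears the round cup's mouth by about 7 mm. The picture agrees, with the coil nearly shut in the slot. Lowering level.

>>> {"op": "play_rows", "data": {
  "deltas": [
    [0,0,0.006,0,0,0,0.7],
    [0,0,0.014,0,0,0,0.7],
    [0,0,0.022,0,0,0,0.7],
    [0,0,0.03,0,0,0,0.7],
    [0,0,0.038,0,0,0,0.7],
    [0,0,0.046,0,0,0,0.7],
    [0,0,0.052,0,0,0,0.7],
    [0,0,0.052,0,0,0,0.7]
  ]
}}

```text
clock: 11.0
position: [0.4864, -0.2119, 0.0671]
tool_rot: [3.141, 0.001, 1.3]
force: [-0.6, -8.6, 3.3]
grip_width: 0.0484
finger_force: 83.3
```

>>> {"op": "play_rows", "data": {
  "deltas": [
    [0,0,0.006,0,0,0,0.7],
    [0,0,0.012,0,0,0,0.7],
    [0,0,0.018,0,0,0,0.7],
    [0,0,0.024,0,0,0,0.7],
    [0,0,0.03,0,0,0,0.7],
    [0,0,0.034,0,0,0,0.7],
    [0,0,0.034,0,0,0,0.7]
  ]
}}

```text
clock: 11.7
position: [0.4864, -0.2119, 0.0502]
tool_rot: [3.141, 0.001, 1.3]
force: [-1.8, -8.5, 3.4]
grip_width: 0.0483
finger_force: 83.3
```

>>> {"op": "play_rows", "data": {
  "deltas": [
    [0,0,0.003,0,0,0,0.7],
    [0,0,0.006,0,0,0,0.7],
    [0,0,0.006,0,0,0,0.7]
  ]
}}

```text
clock: 12.0
position: [0.4865, -0.2119, 0.0473]
tool_rot: [3.141, 0.001, 1.3]
force: [-2.0, -8.6, 4.3]
grip_width: 0.048
finger_force: 83.3
```

>>> {"op": "play_rows", "data": {
  "deltas": [
    [0,0,0.002,0,0,0,0.7],
    [0,0,0.003,0,0,0,0.7],
    [0,0,0.003,0,0,0,0.7]
  ]
}}

```text
clock: 12.3
position: [0.4865, -0.212, 0.0459]
tool_rot: [3.141, 0.001, 1.3]
force: [-2.5, -8.3, 3.9]
grip_width: 0.0481
finger_force: 83.3
```

```bash
python3 - <<'E'
from h import *
s=grab_frame("side");o=observe();print(o)
cv2.imwrite("pics/low.png",s[:,:,::-1])
E
```

```text
{'clock': 12.35, 'qpos': array([ 0.56757555,  0.67335205, -0.36742849,  1.96447427,  0.42408278,
        0.57822629, -0.35711829]), 'qd': array([ 2.91394582e-04, -2.19545819e-05,  1.77470599e-03,  2.01576984e-04,
       -1.30095227e-03, -1.37167114e-04, -2.64555695e-04]), 'joint_efforts': array([-4.69634593e+00, -8.71170259e+01, -1.02901304e+01, -2.02994764e+01,
       -1.17736850e+00, -8.23620446e-01,  3.55553108e-03]), 'position': array([ 0.48647095, -0.21200656,  0.04586191]), 'tool_rot': array([3.14105579e+00, 9.07042839e-04, 1.29972739e+00]), 'force': array([-1.56098864, -7.78663287,  3.73868941]), 'moment': array([-1.34952845,  0.3738429 , -0.0536434 ]), 'finger_force': 83.30949068069458, 'grip_width': 0.04842168626713024}
```

No floor contact yet (nominal axis 66 mm). I'll raise 2.5 mm for margin at the rim and ease back toward the round cup.

>>> {"op": "play_rows", "data": {
  "deltas": [
    [0,0,-0.003,0,0,0,0.7],
    [0,0,-0.005,0,0,0,0.7],
    [-0.004,0,-0.005,0,0,0,0.7],
    [-0.009,0,-0.005,0,0,0,0.7],
    [-0.014,0,-0.005,0,0,0,0.7],
    [-0.018,0,-0.005,0,0,0,0.7],
    [-0.018,0,-0.005,0,0,0,0.7]
  ]
}}

```text
clock: 13.05
position: [0.484, -0.2207, 0.0481]
tool_rot: [3.141, 0.001, 1.3]
force: [-1.0, -7.4, -2.6]
grip_width: 0.0482
finger_force: 82.8
```

>>> {"op": "play_rows", "data": {
  "deltas": [
    [-0.004,0,0,0,0,0,0.7],
    [-0.008,0,0,0,0,0,0.7],
    [-0.01,0,0,0,0,0,0.7],
    [-0.01,0,0,0,0,0,0.7]
  ]
}}

```text
clock: 13.45
position: [0.4828, -0.2252, 0.0481]
tool_rot: [3.141, 0.0, 1.3]
force: [-0.2, -5.4, -2.4]
grip_width: 0.0481
finger_force: 82.8
```

>>> {"op": "play_rows", "data": {
  "deltas": [
    [-0.003,0,0,0,0,0,0.7],
    [-0.006,0,0,0,0,0,0.7],
    [-0.006,0,0,0,0,0,0.7]
  ]
}}

```text
clock: 13.75
position: [0.482, -0.228, 0.0481]
tool_rot: [3.141, 0.0, 1.3]
force: [-0.1, -6.0, -2.8]
grip_width: 0.048
finger_force: 82.8
```

>>> {"op": "play_rows", "data": {
  "deltas": [
    [0,0,0.003,0,0,0,0.7],
    [0,0,0.006,0,0,0,0.7],
    [0,0,0.006,0,0,0,0.7]
  ]
}}

```text
clock: 14.05
position: [0.4821, -0.2278, 0.0452]
tool_rot: [3.141, 0.0, 1.3]
force: [-0.9, -5.8, 0.8]
grip_width: 0.0483
finger_force: 83.0
```

>>> {"op": "play_rows", "data": {
  "deltas": [
    [0,0,0.002,0,0,0,0.7],
    [0,0,0.003,0,0,0,0.7],
    [0,0,0.003,0,0,0,0.7]
  ]
}}

```text
clock: 14.35
position: [0.4823, -0.2279, 0.0445]
tool_rot: [3.14, 0.001, 1.3]
force: [-6.0, -3.1, 18.9]
grip_width: 0.0479
finger_force: 85.0
```

Floor contact came at a nominal 65 mm, which matches. Easing off, then sliding back until the bore floor is felt.

>>> {"op": "play_rows", "data": {
  "deltas": [
    [0,0,-0.002,0,0,0,0.7],
    [-0.001,0,-0.002,0,0,0,0.7],
    [-0.001,0,-0.002,0,0,0,0.7]
  ]
}}

```text
clock: 14.65
position: [0.4821, -0.2283, 0.0449]
tool_rot: [3.141, 0.0, 1.3]
force: [-0.7, -4.6, 3.5]
grip_width: 0.0482
finger_force: 83.1
```

>>> {"op": "play_rows", "data": {
  "deltas": [
    [-0.001,0,0,0,0,0,0.7],
    [-0.002,0,0,0,0,0,0.7],
    [-0.002,0,0,0,0,0,0.7]
  ]
}}

```text
clock: 14.95
position: [0.4819, -0.2288, 0.0448]
tool_rot: [3.141, -0.0, 1.301]
force: [0.5, -2.1, 5.2]
grip_width: 0.0479
finger_force: 83.1
```

>>> {"op": "play_rows", "data": {
  "deltas": [
    [-0.001,0,0,0,0,0,0.7],
    [-0.002,0,0,0,0,0,0.7],
    [-0.002,0,0,0,0,0,0.7]
  ]
}}

```text
clock: 15.25
position: [0.4818, -0.2293, 0.0449]
tool_rot: [3.141, -0.001, 1.301]
force: [0.6, -0.3, 5.7]
grip_width: 0.048
finger_force: 83.2
```

The axial force is back to zero after an 18 mm return, so the plunger reads about 6 mm and the roll is seated. Releasing and retreating.

>>> {"op": "play_rows", "data": {
  "deltas": [
    [0,0,0,0,0,0,0.4],
    [0,0,0,0,0,0,0.3],
    [0,0,0,0,0,0,0.1],
    [0,0,0,0,0,0,0],
    [0,0,0,0,0,0,0],
    [0,0,0,0,0,0,0]
  ],
  "newtons": 20
}}

```text
clock: 15.85
position: [0.4812, -0.2298, 0.0446]
tool_rot: [-3.142, -0.0, 1.301]
force: [0.9, 0.6, 0.7]
grip_width: 0.0855
finger_force: 0.0
```

>>> {"op": "play_rows", "data": {
  "deltas": [
    [0,0,-0.02,0,0,0,0],
    [0,0,-0.05,0,0,0,0],
    [0,0,-0.1,0,0,0,0],
    [0,0,-0.17,0,0,0,0],
    [0,0,-0.25,0,0,0,0],
    [0,0,-0.33,0,0,0,0],
    [0,0,-0.4,0,0,0,0],
    [0,0,-0.43,0,0,0,0],
    [0,0,-0.43,0,0,0,0]
  ]
}}

```text
clock: 16.75
position: [0.482, -0.23, 0.2631]
tool_rot: [3.137, 0.001, 1.301]
force: [-0.2, -0.3, -0.6]
grip_width: 0.0857
finger_force: 0.0
```

```bash
python3 - <<'E'
from h import *
s=grab_frame("side");o=observe();print(o["force"],o["grip_width"],o["position"])
cv2.imwrite("pics/end.png",s[:,:,::-1])
# white paper and orange core blobs, and reprojected expectation
h=cv2.cvtColor(s,cv2.COLOR_RGB2HSV)
for nm,(lo,hi) in {"paper":((15,15,185),(40,80,255)),"core":((5,90,120),(18,255,255))}.items():
    m=cv2.inRange(h,lo,hi); n,l,st,c=cv2.connectedComponentsWithStats(m)
    print(nm,[(st[i].tolist(),c[i].round(1).tolist()) for i in range(1,n) if st[i][4]>12 and 200<c[i][0]<450 and 90<c[i][1]<280])
P=[Z(-.27)@[0,v,0]+[.4823,-.226,.065] for v in(.003,.041,-.072,.087)];print(proj("side",P).round(1).tolist())
E
```

```text
[-0.07797678 -0.68675814 -0.31583463] 0.08532712618959629 [ 0.48142093 -0.22990169  0.26136326]
paper [([382, 119, 17, 9, 23], [389.3, 123.0]), ([386, 124, 21, 14, 114], [397.3, 131.2]), ([264, 130, 36, 20, 228], [281.8, 140.9]), ([356, 193, 35, 16, 230], [373.6, 200.7]), ([228, 199, 14, 13, 35], [234.6, 204.4]), ([237, 200, 17, 19, 112], [245.8, 211.1])]
core [([267, 117, 8, 10, 28], [271.2, 121.9]), ([270, 128, 6, 6, 15], [272.3, 130.7]), ([381, 132, 6, 7, 19], [383.9, 134.7]), ([282, 134, 22, 12, 117], [292.9, 138.9]), ([260, 139, 36, 32, 437], [279.2, 152.4]), ([310, 175, 8, 4, 24], [313.9, 176.5]), ([326, 177, 10, 10, 52], [330.2, 181.3]), ([311, 179, 8, 5, 18], [315.1, 180.9]), ([373, 192, 20, 10, 93], [382.5, 196.7]), ([354, 200, 35, 19, 295], [368.8, 208.1]), ([231, 216, 8, 6, 25], [234.7, 218.2])]
[[391.9, 132.3], [381.1, 137.6], [412.6, 122.1], [367.7, 144.2]]
```

```bash
python3 - <<'E'
from h import *
e=cv2.imread("pics/end.png");a=cv2.imread("pics/side0.png");n=grab_frame("side")[:,:,::-1]
print("short",cv2.absdiff(e,a)[190:235,218:258].mean(),"bg",cv2.absdiff(e,a)[300:380,400:440].mean(),"roll still",cv2.absdiff(e,n)[105:160,355:430].mean())
print(job_done())
E
```

```text
short 2.526111111111111 bg 3.3128125 roll still 1.7144242424242424
the job is handed in; nothing more can be done
None
```

The long spring-loaded roll is seated between the holder's two cups and released, the short roll is unmoved on the rack, and the job was handed in at about 17 s of robot time (the final seating was confirmed from forces and image measurements, not from a viewed picture).

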